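# Pin up the bench vise and hold its spring jaw open

## Task

Get the jeweller's pin vise ready to take a bangle: while its spring jaw is closed, drop the thick pin all the way down into the far (fixed) jaw's bore and the slim pin all the way down into the near (sliding) jaw's bore. Then pull the sliding jaw out by its handle against the spring until its pointer lines up with the index clip, and finish still holding it there - do not let go. Leave the bangle, jar, handpiece and tweezers where they are.

Things in the scene. Friction and masses are not known exactly. Their poses are not given: they have to be found in the camera images.
- vise: Fixed dark steel vise base plate, 150 (its x) x 116 (its y) x 12 mm, screwed down on the 3 mm thick blue mat. Origin: on the mat, under the midpoint between the two jaws (the plate spans x -87 to +63 mm of it). Its +x points from the sliding jaw to the fixed jaw, z up; the jaw is pulled along its -x, roughly towards the robot. Both jaws are steel blocks 40 x 50 mm in plan with their tops 50 mm above the mat; the gap between them is 8 mm when closed.
- far_bore (a point): Centre of the mouth of the fixed (far, +x) jaw's bore, on its top face, 50 mm above the mat; an upright blind bore 18 mm wide and 30 mm deep with a 2 mm chamfer, for the thick pin. 18 mm along the vise's +x from its origin.
- near_bore (a point): Centre of the mouth of the sliding (near, -x) jaw's bore, on its top face, 50 mm above the mat; an upright blind bore 13 mm wide and 29 mm deep with a 2 mm chamfer, for the slim pin. It moves with the jaw; when closed 18 mm along the vise's -x from its origin.
- thick_pin_center (a point): Centre (half-way up) of the thick plain steel pin, 16 mm diameter, 64 mm long, about 95 g, standing upright and loose on the mat. Seated, about 34 mm of it stands out of the jaw and its centre is 2 mm above the bore's mouth.
- slim_pin_center (a point): Centre (half-way up) of the slim plain steel pin, 11 mm diameter, 64 mm long, about 45 g, standing upright and loose on the mat. Seated, about 35 mm of it stands out of the jaw and its centre is 3 mm above the bore's mouth.
- handle (a point): Grip point of the sliding jaw's pull handle, 60 mm above the mat: an upright aluminium plate, 12 mm thick along the vise's x, 36 mm wide along its y, from 22 to 78 mm above the mat (this point is 18 mm below its top edge, on its mid-plane). It stands on a 12 mm round rod (rod axis 30 mm above the mat) with 54 mm free between it and the jaw block; from above it can be gripped with one finger in front and one behind. It moves with the jaw.
- pointer (a point): Outer top end of the pointer, an upright bright steel blade 4 mm wide (along the vise's x) that sticks out 12 mm from the sliding jaw's -y side; 37 mm above the mat, 24 mm along the vise's -x and 37 mm along its -y from its origin when closed. It moves with the jaw along the vise's -x.
- mark (a point): Inner top end of the ridge (4 mm wide) along the middle of the index clip, a small brass block 16 mm wide and 25 mm high fixed on the vise's light graduated scale on the -y side of the base; 37 mm above the mat. Its axes are those of the vise. The pointer is on the mark when both have the same x along the vise; then about 2 mm remain between their tips sideways. With the jaw closed the mark lies 26 to 46 mm along the vise's -x from the pointer.
- jaw (a joint): How far the sliding jaw is pulled out along the vise's -x, in m: 0 closed (at its stop), 0.060 fully out. A spring pulls it shut with about 5 N at 0, rising 1.6 N per 10 mm to about 12 N at 0.046; let go, it snaps closed.
- bangle: Bystander: brass bangle lying flat, 64 mm outside, 10 mm high, on the mat beyond the pins. Origin at its underside's centre.
- jar: Bystander: small glass jar with black cap, 48 mm diameter, 50 mm high, left of the vise. Origin at its underside's centre.
- handpiece: Bystander: aluminium rotary handpiece lying on a rubber rest, about 165 mm long along its x, 27 mm high, to the right of the pins. Origin on the mat under its middle.
- tweezers: Bystander: black tweezers lying flat, about 150 mm long along their x, 6 mm high, left of the vise. Origin on the mat under their middle.

How it is judged:
By the outcome, as a careful person would: the job done as asked, in the order asked, and still so for the second after the job is handed in, while the arm keeps its last pose, push and grip.
It also fails if it takes over 69 s, if anything falls off the work surface, if the arm or the gripper's body presses on something with over 40 N, if the wrist force passes 120 N, or if a joint passes its speed limit or range.

## Robot

A 7-joint arm with a two-finger parallel gripper is mounted at the origin on the work surface. World frame = base frame: x ahead of the robot, y to its left, z up, the work surface at z = 0. Lengths are in m, angles in rad, forces in N, time in s.
With the tool pointing down it reaches from about 0.4 to 0.925 m from the base axis. Payload 4.1 kg.
Tool frame: the origin (TCP) lies midway between the tips of the shut fingers; the grasp point (between the pads) lies 19 mm behind it; z points along the fingers, y is the line along which they close (so a half turn about z gives the same grasp; the last joint's range is limited). The gripper opens to 85 mm and grips with 20 to 120 N. Pads are 22 mm wide; open, the fingers measure 114 mm over their backs; the gripper's body (76 mm by 85 mm) begins 54 mm behind the grasp point. The pads swing forward as they close: fully open they stand 13 mm farther back than shut.
Start: joints at [1.182, 0.398, 0.045, 1.537, -0.019, 1.207, -0.051], TCP at [0.186, -0.623, 0.231] pointing down, gripper open.
Joint ranges: [-2.82, 2.82], [-0.49, 2.23], [-1.37, 1.46], [0, 2.46], [-1.36, 4.5], [0.23, 2], [-2.94, 2.94]. Speed limits (rad/s): [2.57, 2.57, 3.14, 3.14, 3.14, 3.14, 3.14].

## Interface

Orientations are given as [roll, pitch, yaw] about the fixed x, y, z axes, in that order (R = Rz(yaw) Ry(pitch) Rx(roll)).
In Python, from bench import env gives the robot as it stands.
- The arm moves only by the tool step_arm, never from a script. Its argument "plan" is a list of rows, each an object of numbers: "dx", "dy", "dz": the shift along the tool's x, y, z as a fraction of full scale; "rx", "ry", "rz": the turn, a rotation vector about the tool's x, y, z as a fraction of full scale; "hand": the opening, from 0 (shut) to 1 (fully open). In form: [{"dx": .., "dy": .., "dz": .., "rx": .., "ry": .., "rz": .., "hand": ..}, ...]. A call has 1 to 20 rows; each row is the pose to reach, as a shift and turn from the pose commanded when the call began, along the tool's axes at that moment, turning the shorter way round; what a row does not reach only later rows make up. Full scale, the value 1, is 30 cm for a shift and 180 degrees for a turn. A row lasts 1/10 s, in which the tool goes at most 50 mm and 8.59 degrees, less where a joint would pass 70% of its speed; a pose out of reach is approached as far as the arm can. A call with a number of a shift or a turn outside -1 to 1 is refused whole. A call with a gripper value outside its range is refused whole. The fingers move at their own pace and stop on an object; "squeeze" is the grip in N (left out, the last holds). Time passes only in rows, so rows that repeat a pose let the fingers close. It gives the time, the measured TCP pose, the force, the opening and the grip force at its end, in the units of the state.
- env.state(): the state, without advancing time (a new reading comes with each control period).
- env.snapshot(name): name is "scene" or "side" or "wrist"; returns a dict with "image" (384x512x3 uint8, red, green, blue), "depth" (384x512 float32, m along the optical axis (not along the pixel's ray), 0 where there is no reading), "K" (3x3 intrinsics, pixels), "dist" ([k1, k2, p1, p2, k3] as OpenCV has them; the pictures are not rectified), "world_to_cam" (4x4, takes a point from world to camera coordinates). Camera axes: x right, y up, looking along -z (the intrinsics and any distortion apply to the point x, -y, -z); pixel columns grow to the right and rows downward; lengths in m; the calibration is good to about 2 mm. A picture is of the moment at which its call begins.
- env.close_job(): hands the job in; it is judged then, once.
The state is a dict: "time": time; "joint_positions": joint angles; "joint_velocities": joint speeds; "joint_efforts": joint torques, N m; "tcp_pos": TCP position; "tool_rot": TCP orientation; "force": force on the tool from outside, world axes, zero at the start; "moment": the same for the moment, N m; "opening": finger opening in m; "gripper_force": force on a finger pad.
Only numpy, scipy, OpenCV 4.12 (cv2) and the standard library are available. Lean on these libraries where they do the work, as an engineer would, in place of code of your own. Each camera call takes 0.05 s, during which the arm holds its last target. There are 200 camera calls.

## Working session

There is one attempt and no reset: what is moved stays moved. The work goes in short steps, Python scripts to look and compute and a tool call to move; the robot and the scene stay as the last step left them, time stands still between calls to the robot, and variables do not carry over. Pictures are saved under pics/ and viewed, at most 10 in all, crops included, and the job is handed in when it is done.

Besides the shell and the picture viewer there is one more tool, called after "Emit:" by a JSON object that holds its "api" and its "payload". step_arm: Moves the arm, as the interface text tells. Shift numbers are shares of 30 cm and turn numbers shares of 180 degrees, none past 1 either way. Its arguments: {"type":"object","properties":{"plan":{"type":"array","items":{"type":"object","properties":{"dx":{"type":"number"},"dy":{"type":"number"},"dz":{"type":"number"},"rx":{"type":"number"},"ry":{"type":"number"},"rz":{"type":"number"},"hand":{"type":"number"}}}},"squeeze":{"type":"number"}},"required":["plan"]}

```bash
ls; mkdir -p pics
cat > h.py <<'E'
import numpy as np, cv2
from bench import env
def snap(n):
    s=env.snapshot(n); s['K']=np.array(s['K']);s['W']=np.array(s['world_to_cam']);s['d']=np.array(s['dist'],float);return s
def save(s,f): cv2.imwrite('pics/'+f,s['image'][:,:,::-1])
def ray(s,uv):
    p=cv2.undistortPoints(np.array(uv,float).reshape(-1,1,2),s['K'],s['d']).reshape(-1,2)
    d=np.c_[p[:,0],-p[:,1],-np.ones(len(p))]
    R=s['W'][:3,:3];return -R.T@s['W'][:3,3], d@R
def plane(s,uv,z):
    o,d=ray(s,uv); return o+d*((z-o[2])/d[:,2])[:,None]
def cloud(s):
    v,u=np.mgrid[0:384,0:512]; o,d=ray(s,np.c_[u.ravel(),v.ravel()])
    P=o+d*s['depth'].reshape(-1,1); P[s['depth'].ravel()==0]=np.nan
    return P.reshape(384,512,3)
def proj(s,P):
    P=np.atleast_2d(P);c=P@s['W'][:3,:3].T+s['W'][:3,3]
    c=c*[1,-1,-1];return cv2.projectPoints(c,np.zeros(3),np.zeros(3),s['K'],s['d'])[0].reshape(-1,2)
E
python3 - <<'E'
from h import *
ims=[]
for n in['scene','side','wrist']:
    s=snap(n);save(s,n+'0.png');o,d=ray(s,[[256,192]]);print(n,o,d,s['K'][0,0],(s['depth']>0).mean(),s['d'])
print(env.state())
E
```

```text
pics
scene [ 1.36582516 -0.49711349  0.79871073] [[-0.6635305   0.4046386  -0.62945283]] 444.88198725376543 0.99603271484375 [-0.16461634  0.          0.          0.          0.        ]
side [0.22921884 0.99789281 1.06134448] [[ 0.24931901 -0.69826257 -0.67106308]] 471.508519585617 0.9959055582682291 [-0.13701968  0.          0.          0.          0.        ]
wrist [ 0.26070229 -0.59941035  0.3728665 ] [[-0.30329036 -0.09334827 -0.94842005]] 299.0623772462977 0.9961039225260416 [-0.07509826  0.          0.          0.          0.        ]
{'time': 0.15, 'joint_positions': array([ 1.1820184 ,  0.39900194,  0.04505054,  1.53757717, -0.0187148 ,
        1.20687054, -0.05073872]), 'joint_velocities': array([-0.00011839, -0.00264344, -0.00098101, -0.00397559, -0.00054728,
        0.00226865, -0.00065009]), 'joint_efforts': array([ 2.10155158e-03, -4.75561488e+01,  1.36675503e+00, -2.54513669e+01,
        1.17298527e-02,  6.47163950e-03,  2.88512851e-06]), 'tcp_pos': array([ 0.1856242 , -0.6224442 ,  0.23052131]), 'tool_rot': array([-3.14016022e+00,  9.04321529e-05,  2.89836013e-01]), 'force': array([ 0.20238389, -0.28530158, -0.12374662]), 'moment': array([-0.01477907, -0.06772329, -0.0029939 ]), 'gripper_force': 0.0, 'opening': 0.08531309227931305}
```

View pics/scene0.png

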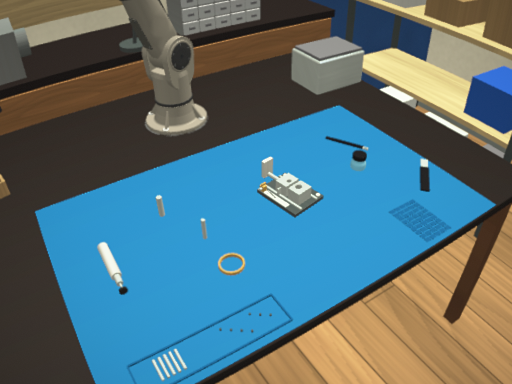

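View pics/side0.png

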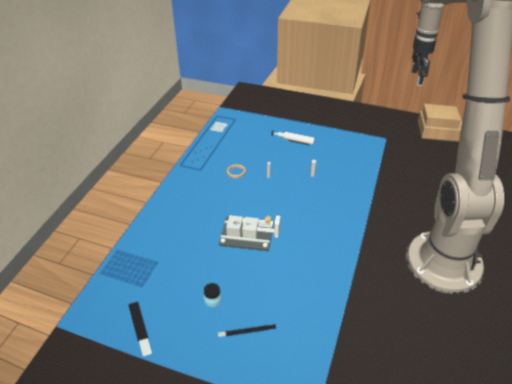

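Scene view: thick pin (160,206), slim pin (204,228), vise (290,190) with its handle (267,167). Side view: slim pin (268,170), thick pin (313,168), vise (250,232). Measuring next.

Run:
```python
from h import *
for n,pts in [('scene',dict(A=(160,206),B=(204,228),V=(290,190))),('side',dict(A=(313,168),B=(268,170),V=(250,232)))]:
    s=snap(n);P=cloud(s);np.savez(f'{n}.npz',P=P,image=s['image'])
    Z=P[...,2]
    m=np.isfinite(Z)&(abs(Z)<.02)&(s['image'][...,2]>150)&(s['image'][...,0]<80); print(n,'mat z',np.median(Z[m]))
    for k,(u,v) in pts.items():
        r=45 if k=='V' else 16
        p=P[v-r:v+r,u-r:u+r].reshape(-1,3)
        if k!='V':
            q=p[(p[:,2]>.012)&(p[:,2]<.09)]; t=q[q[:,2]>.055]
            print(k,len(q),'mean',q.mean(0),'top',q[:,2].max(),t.mean(0),t.min(0),t.max(0))
        else:
            for a,b in[(.009,.019),(.048,.058),(.068,.084)]:
                q=p[(p[:,2]>a)&(p[:,2]<b)]
                if len(q)>4:
                    rr=cv2.minAreaRect((q[:,:2]*1000).astype(np.float32)); print(a,len(q),rr,q.mean(0))
    g=s['image'][150:240,240:340] if n=='scene' else s['image'][190:270,205:300]
    save(s,'x.png'); cv2.imwrite(f'pics/{n}_v.png',cv2.resize(g[:,:,::-1],None,fx=6,fy=6,interpolation=cv2.INTER_CUBIC))
```

```text
scene mat z 0.0011936033762049436
A 109 mean [ 0.47288844 -0.25159484  0.04331934] top 0.06754105740182892 [ 0.47102401 -0.25090903  0.06245843] [ 0.45978124 -0.25807378  0.05565143] [ 0.47768965 -0.24294555  0.06754106]
B 76 mean [ 0.6130112  -0.19366119  0.04178751] top 0.0672759661682173 [ 0.61237557 -0.19304552  0.0618374 ] [ 0.60563121 -0.19799649  0.05560217] [ 0.6166589  -0.1882443   0.06727597]
0.009 745 ((590.4336547851562, 84.69351959228516), (151.7473602294922, 118.42520904541016), 11.232797622680664) [0.61046896 0.06833656 0.01405647]
0.048 374 ((568.2235107421875, 81.74735260009766), (158.48727416992188, 52.67375564575195), 11.581275939941406) [0.59360736 0.08551406 0.05126486]
0.068 65 ((500.081787109375, 68.25467681884766), (14.121395111083984, 37.10684585571289), 10.359990119934082) [0.50153537 0.06696905 0.07599435]
side mat z 0.0032995398750413907
A 69 mean [ 0.46570381 -0.24454355  0.04340263] top 0.06857997037400942 [ 0.4656455  -0.24603436  0.06274479] [ 0.457768   -0.25658019  0.05517874] [ 0.47371181 -0.23957016  0.06857997]
B 44 mean [ 0.60805322 -0.18690157  0.04179662] top 0.06731513963375457 [ 0.60864803 -0.18756129  0.06312307] [ 0.60346266 -0.19426916  0.05525544] [ 0.61322128 -0.17943061  0.06731514]
0.009 752 ((592.3255615234375, 60.24497985839844), (276.85699462890625, 366.913330078125), 21.605470657348633) [0.57739988 0.10526424 0.01483717]
0.048 351 ((566.5164794921875, 84.98725128173828), (154.59754943847656, 58.70205307006836), 10.35832691192627) [0.59331729 0.09108338 0.05291678]
0.068 50 ((496.7264709472656, 71.62089538574219), (12.097140312194824, 37.04387283325195), 10.158397674560547) [0.49530856 0.07524557 0.07868215]
```

View pics/scene_v.png

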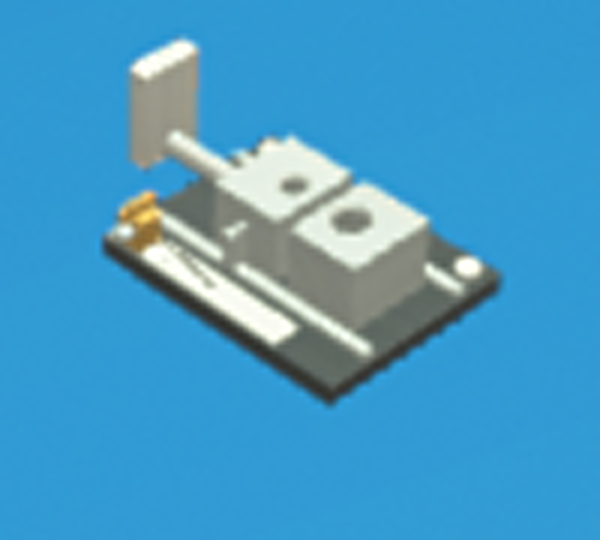

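Vise yaw ≈ 0.19, origin ≈ (0.600, 0.091), thick pin ≈ (0.468, −0.248), slim ≈ (0.610, −0.190); the handle, plate and jaw sizes agree with this. I'll go above the thick pin for a close wrist view.

```bash
cat >> h.py <<'E'
from scipy.spatial.transform import Rotation as Ro
def conv(pos,yaw):
    s=env.state(); R=Ro.from_euler('xyz',s['tool_rot'])
    d=R.inv().apply(np.array(pos)-s['tcp_pos'])/.3
    r=(R.inv()*Ro.from_euler('xyz',[np.pi,0,yaw])).as_rotvec()/np.pi
    print('row',d.round(4),r.round(4))
E
python3 -c "
from h import *
conv([.40,-.27,.19],.195)"
```

```text
row [ 1.0206 -0.9221  0.1368] [-0.0003  0.      0.0302]
```

Emit:
{"api": "step_arm", "payload": {"plan": [{"dx": 0.5, "dy": -0.46, "dz": 0.07, "rz": 0.03, "hand": 1}, {"dx": 1, "dy": -0.92, "dz": 0.137, "rz": 0.03, "hand": 1}, {"dx": 1, "dy": -0.92, "dz": 0.137, "rz": 0.03, "hand": 1}, {"dx": 1, "dy": -0.92, "dz": 0.137, "rz": 0.03, "hand": 1}, {"dx": 1, "dy": -0.92, "dz": 0.137, "rz": 0.03, "hand": 1}, {"dx": 1, "dy": -0.92, "dz": 0.137, "rz": 0.03, "hand": 1}, {"dx": 1, "dy": -0.92, "dz": 0.137, "rz": 0.03, "hand": 1}, {"dx": 1, "dy": -0.92, "dz": 0.137, "rz": 0.03, "hand": 1}, {"dx": 1, "dy": -0.92, "dz": 0.137, "rz": 0.03, "hand": 1}, {"dx": 1, "dy": -0.92, "dz": 0.137, "rz": 0.03, "hand": 1}, {"dx": 1, "dy": -0.92, "dz": 0.137, "rz": 0.03, "hand": 1}, {"dx": 1, "dy": -0.92, "dz": 0.137, "rz": 0.03, "hand": 1}]}}

```text
invalid input
```

```bash
cat >> h.py <<'E'
def pintops(s,lo=.06,hi=.075):
    # top-face blobs by height in the depth cloud -> centroid on plane z=.067
    P=cloud(s);m=((P[...,2]>lo)&(P[...,2]<hi)).astype(np.uint8)
    n,l,st,c=cv2.connectedComponentsWithStats(m)
    for i in range(1,n):
        if st[i,4]>25:
            cs,_=cv2.findContours((l==i).astype(np.uint8),cv2.RETR_EXTERNAL,cv2.CHAIN_APPROX_NONE)
            print(c[i].round(1),st[i].tolist(),plane(s,[c[i]],.067).round(4),'medz',np.median(P[...,2][l==i]).round(4))
E
python3 - <<'E'
from h import *
s=snap('wrist');save(s,'w1.png');pintops(s);P=cloud(s);print(np.nanmedian(P[100:300,100:400,2]))
print(env.state()['tcp_pos'],env.state()['tool_rot'],env.state()['time'])
E
```

```text
[283.3 233.9] [239, 228, 90, 13, 514] [[ 0.1238 -0.674   0.067 ]] medz 0.0676
0.00019198156979385872
[ 0.18569167 -0.62268312  0.23097812] [-3.14098015e+00  3.72370875e-05  2.89894001e-01] 0.3
```

View pics/w1.png

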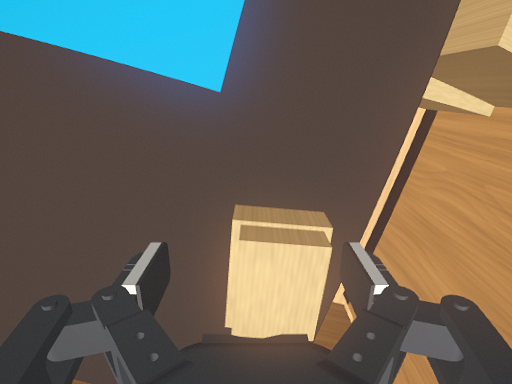

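The move was refused, so this view still shows the start position (fingers at the bottom, mat edge at the top left). I'll try again with every key filled in.

Emit:
{"api": "step_arm", "payload": {"plan": [{"dx": 0.5, "dy": -0.46, "dz": 0.07, "rx": 0, "ry": 0, "rz": 0.03, "hand": 1}, {"dx": 1, "dy": -0.92, "dz": 0.137, "rx": 0, "ry": 0, "rz": 0.03, "hand": 1}, {"dx": 1, "dy": -0.92, "dz": 0.137, "rx": 0, "ry": 0, "rz": 0.03, "hand": 1}, {"dx": 1, "dy": -0.92, "dz": 0.137, "rx": 0, "ry": 0, "rz": 0.03, "hand": 1}, {"dx": 1, "dy": -0.92, "dz": 0.137, "rx": 0, "ry": 0, "rz": 0.03, "hand": 1}, {"dx": 1, "dy": -0.92, "dz": 0.137, "rx": 0, "ry": 0, "rz": 0.03, "hand": 1}, {"dx": 1, "dy": -0.92, "dz": 0.137, "rx": 0, "ry": 0, "rz": 0.03, "hand": 1}, {"dx": 1, "dy": -0.92, "dz": 0.137, "rx": 0, "ry": 0, "rz": 0.03, "hand": 1}, {"dx": 1, "dy": -0.92, "dz": 0.137, "rx": 0, "ry": 0, "rz": 0.03, "hand": 1}, {"dx": 1, "dy": -0.92, "dz": 0.137, "rx": 0, "ry": 0, "rz": 0.03, "hand": 1}, {"dx": 1, "dy": -0.92, "dz": 0.137, "rx": 0, "ry": 0, "rz": 0.03, "hand": 1}, {"dx": 1, "dy": -0.92, "dz": 0.137, "rx": 0, "ry": 0, "rz": 0.03, "hand": 1}], "squeeze": 40}}

```text
time: 1.5
tcp_pos: [0.3933, -0.2747, 0.1903]
tool_rot: [3.141, 0.0, 0.192]
force: [-0.4, -1.0, 0.2]
opening: 0.0854
gripper_force: 0.0
```

Run:
```python
from h import *
s=snap('wrist');save(s,'w2.png');pintops(s);P=cloud(s);print(np.nanmedian(P[100:300,100:400,2]))
print(env.state()['tcp_pos'],env.state()['tool_rot'],env.state()['time'])
```

```text
[242.5  94. ] [234, 85, 18, 19, 275] [[ 0.4675 -0.2489  0.067 ]] medz 0.0667
0.0029336519553678775
[ 0.39337049 -0.27459319  0.19029529] [3.14095156e+00 2.44450973e-04 1.91920709e-01] 1.55
```

```bash
python3 -c "
from h import *
conv([.4675,-.2489,.037],.192)"
```

```text
row [ 0.259  -0.0373  0.5109] [ 0.0002  0.0001 -0.    ]
```

Emit:
{"api": "step_arm", "payload": {"plan": [{"dx": 0.13, "dy": -0.018, "dz": 0, "rx": 0, "ry": 0, "rz": 0, "hand": 1}, {"dx": 0.259, "dy": -0.037, "dz": 0, "rx": 0, "ry": 0, "rz": 0, "hand": 1}, {"dx": 0.259, "dy": -0.037, "dz": 0.15, "rx": 0, "ry": 0, "rz": 0, "hand": 1}, {"dx": 0.259, "dy": -0.037, "dz": 0.3, "rx": 0, "ry": 0, "rz": 0, "hand": 1}, {"dx": 0.259, "dy": -0.037, "dz": 0.42, "rx": 0, "ry": 0, "rz": 0, "hand": 1}, {"dx": 0.259, "dy": -0.037, "dz": 0.511, "rx": 0, "ry": 0, "rz": 0, "hand": 1}, {"dx": 0.259, "dy": -0.037, "dz": 0.511, "rx": 0, "ry": 0, "rz": 0, "hand": 1}, {"dx": 0.259, "dy": -0.037, "dz": 0.511, "rx": 0, "ry": 0, "rz": 0, "hand": 1}, {"dx": 0.259, "dy": -0.037, "dz": 0.511, "rx": 0, "ry": 0, "rz": 0, "hand": 0.5}, {"dx": 0.259, "dy": -0.037, "dz": 0.511, "rx": 0, "ry": 0, "rz": 0, "hand": 0.3}, {"dx": 0.259, "dy": -0.037, "dz": 0.511, "rx": 0, "ry": 0, "rz": 0, "hand": 0.1}, {"dx": 0.259, "dy": -0.037, "dz": 0.511, "rx": 0, "ry": 0, "rz": 0, "hand": 0}, {"dx": 0.259, "dy": -0.037, "dz": 0.511, "rx": 0, "ry": 0, "rz": 0, "hand": 0}, {"dx": 0.259, "dy": -0.037, "dz": 0.511, "rx": 0, "ry": 0, "rz": 0, "hand": 0}, {"dx": 0.259, "dy": -0.037, "dz": 0.511, "rx": 0, "ry": 0, "rz": 0, "hand": 0}, {"dx": 0.259, "dy": -0.037, "dz": 0.511, "rx": 0, "ry": 0, "rz": 0, "hand": 0}], "squeeze": 40}}

```text
time: 3.15
tcp_pos: [0.4688, -0.2468, 0.0374]
tool_rot: [3.141, -0.0, 0.196]
force: [-0.4, 0.5, 5.4]
opening: 0.0145
gripper_force: 39.1
```

Run:
```python
from h import *
s=snap('wrist');save(s,'w3.png');pintops(s,.058,.08)
st=env.state();print(st)
conv([.54,.055,.19],.192)
print(proj(s,np.vstack([st['tcp_pos'],st['tcp_pos']+[0,0,.03]])))
```

```text
[254.6 271.1] [202, 245, 108, 65, 2882] [[ 0.4727 -0.2451  0.067 ]] medz 0.067
{'time': 3.2, 'joint_positions': array([ 0.56722244,  0.42483664, -0.19914518,  1.9968303 ,  0.12266724,
        0.73043123, -1.08123206]), 'joint_velocities': array([-0.00119147, -0.00173515, -0.0003176 ,  0.00188466, -0.00078522,
       -0.00187199,  0.00087158]), 'joint_efforts': array([ 1.14668543e-01, -3.87479675e+01, -8.39159880e-01, -1.69849974e+01,
        1.11164928e-01, -3.66971875e-01,  4.55634756e-03]), 'tcp_pos': array([ 0.46883734, -0.24674211,  0.03743785]), 'tool_rot': array([ 3.14113490e+00, -5.20080713e-04,  1.95711489e-01]), 'force': array([-0.67164421,  0.74930066,  4.9862696 ]), 'moment': array([0.15792987, 0.20028818, 0.01731745]), 'gripper_force': 39.114034415615606, 'opening': 0.014940417134968612}
row [ 0.4285 -0.9402 -0.5087] [ 0.0001 -0.0002  0.0012]
[[256.14379576 246.48103301]
 [256.47720654 279.59707062]]
```

View pics/w3.png

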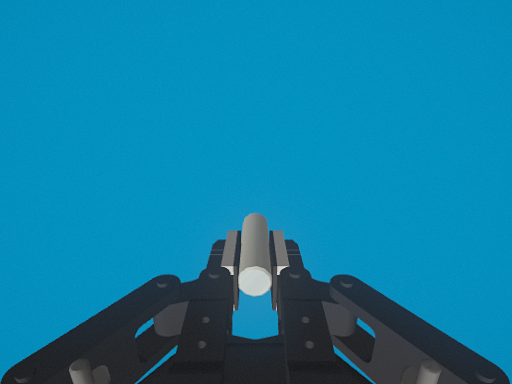

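Thick pin held upright, its top at about pixel (255,282). Lifting it and moving over to view the jaws.

Emit:
{"api": "step_arm", "payload": {"plan": [{"dx": 0, "dy": 0, "dz": -0.1, "rx": 0, "ry": 0, "rz": 0, "hand": 0}, {"dx": 0, "dy": 0, "dz": -0.25, "rx": 0, "ry": 0, "rz": 0, "hand": 0}, {"dx": 0, "dy": 0, "dz": -0.4, "rx": 0, "ry": 0, "rz": 0, "hand": 0}, {"dx": 0.07, "dy": -0.14, "dz": -0.51, "rx": 0, "ry": 0, "rz": 0, "hand": 0}, {"dx": 0.14, "dy": -0.28, "dz": -0.51, "rx": 0, "ry": 0, "rz": 0, "hand": 0}, {"dx": 0.21, "dy": -0.42, "dz": -0.51, "rx": 0, "ry": 0, "rz": 0, "hand": 0}, {"dx": 0.28, "dy": -0.56, "dz": -0.51, "rx": 0, "ry": 0, "rz": 0, "hand": 0}, {"dx": 0.35, "dy": -0.7, "dz": -0.51, "rx": 0, "ry": 0, "rz": 0, "hand": 0}, {"dx": 0.4, "dy": -0.84, "dz": -0.51, "rx": 0, "ry": 0, "rz": 0, "hand": 0}, {"dx": 0.43, "dy": -0.94, "dz": -0.51, "rx": 0, "ry": 0, "rz": 0, "hand": 0}, {"dx": 0.43, "dy": -0.94, "dz": -0.51, "rx": 0, "ry": 0, "rz": 0, "hand": 0}, {"dx": 0.43, "dy": -0.94, "dz": -0.51, "rx": 0, "ry": 0, "rz": 0, "hand": 0}, {"dx": 0.43, "dy": -0.94, "dz": -0.51, "rx": 0, "ry": 0, "rz": 0, "hand": 0}], "squeeze": 40}}

```text
time: 4.5
tcp_pos: [0.5398, 0.0531, 0.1893]
tool_rot: [3.14, 0.001, 0.194]
force: [-0.2, -0.8, -0.5]
opening: 0.0146
gripper_force: 39.3
```

Run:
```python
from h import *
s=snap('wrist');save(s,'w4.png')
st=env.state();print(st['tcp_pos'],st['tool_rot'],st['opening'])
print(proj(s,[[.618,.095,.053],[.582,.088,.053],st['tcp_pos']]))
```

```text
[0.53992424 0.05294539 0.18942678] [3.14060395e+00 1.02249242e-03 1.92796853e-01] 0.014935476193020256
[[226.21550663  85.64152982]
 [227.13599071 127.10938273]
 [256.58397969 246.52994248]]
```

View pics/w4.png

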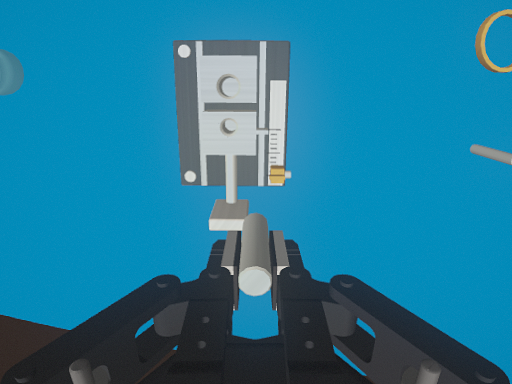

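Clear view of the vise: thick bore (229,86), slim bore (230,126), pointer (260,131), clip (277,174), and the held pin's top (255,282). Refining these.

```bash
cat >> h.py <<'E'
def vise(s,show=True,f='v.png'):
    hsv=cv2.cvtColor(s['image'],cv2.COLOR_RGB2HSV)
    P=cloud(s)
    m=((hsv[...,1]<110)&(hsv[...,2]<110)&(abs(P[...,2]-.015)<.006)&(P[...,0]>.48)).astype(np.uint8)
    v,u=np.nonzero(m); q=plane(s,np.c_[u,v],.015)[:,:2]*1000
    q=q[np.linalg.norm(q-np.median(q,0),axis=1)<110]
    return cv2.minAreaRect(q.astype(np.float32))
def circ(s,uv,z,r):
    # fit a circle in the world plane z to the strongest radial edge about uv
    g=cv2.GaussianBlur(cv2.cvtColor(s['image'],cv2.COLOR_RGB2GRAY).astype(np.float32),(0,0),.7)
    c=plane(s,[uv],z)[0]
    for _ in range(4):
        a=np.linspace(0,2*np.pi,72,endpoint=False);rr=np.arange(r*.75,r*1.3,.0002)
        p=c+np.stack([np.cos(a)[:,None]*rr,np.sin(a)[:,None]*rr,0*a[:,None]*rr],-1)
        uvp=proj(s,p.reshape(-1,3)).astype(np.float32)
        val=cv2.remap(g,uvp[:,0].reshape(72,-1),uvp[:,1].reshape(72,-1),cv2.INTER_CUBIC)
        G=np.gradient(val,axis=1);k=np.argmax(abs(G),1);e=np.c_[np.cos(a)*rr[k],np.sin(a)*rr[k]]
        w=np.ones(72)
        for _ in range(8):
            A=np.c_[2*e,np.ones(72)];b=(e**2).sum(1)
            x=np.linalg.lstsq(A*w[:,None],b*w,rcond=None)[0];R=np.sqrt(x[2]+x[:2]@x[:2])
            res=np.linalg.norm(e-x[:2],axis=1)-R;w=1/(1+(res/.0005)**2)
        c=c+[x[0],x[1],0]
    return c,R,np.median(abs(res)),proj(s,c)[0]
E
python3 - <<'E'
from h import *
s=snap('wrist')
print(vise(s))
for r in(.009,.011): print('far',r,*circ(s,(229,86),.053,r))
for r in(.0065,.0085): print('near',r,*circ(s,(230,126),.053,r))
st=env.state();zt=st['tcp_pos'][2]-.0374+.067
c=circ(s,(255,281),zt,.008);print('pin',*c,'rel tcp',Ro.from_euler('xyz',st['tool_rot']).inv().apply(c[0]-st['tcp_pos']))
g=s['image'][20:300,160:310];cv2.imwrite('pics/w4c.png',cv2.resize(g[:,:,::-1],None,fx=2.1,fy=2.1,interpolation=cv2.INTER_CUBIC))
P=cloud(s);print(P[70,210],P[126,210],P[282,255])
for (u,v,z) in [(229,210,.081)]:
    m=(abs(P[...,2]-.081)<.005)&(P[...,0]<.53)&(np.indices((384,512))[0]<235)&(np.indices((384,512))[1]<240)
    print(cv2.minAreaRect((plane(s,np.argwhere(m)[:,::-1],.081)[:,:2]*1000).astype(np.float32)))
E
```

```text
((588.59130859375, 87.49950408935547), (147.6215362548828, 114.57781219482422), 10.719890594482422)
far 0.009 [0.61786762 0.09175353 0.053     ] 0.007609069896373101 0.000123681012167308 [229.48516455  86.6321268 ]
far 0.011 [0.61787645 0.092077   0.053     ] 0.009674802055353484 0.0007161039030307952 [229.12931241  86.55116503]
near 0.0065 [0.58416945 0.08479778 0.053     ] 0.006080036649896142 0.0004744100900014765 [230.69637882 125.54149059]
near 0.0085 [0.58403385 0.08657216 0.053     ] 0.0073096223426973835 0.00023367045111108995 [228.77396245 125.31887898]
pin [0.53893077 0.05368454 0.21915851] 0.007672458057012499 0.00012443996292523136 [254.44338578 280.93854598] rel tcp [-0.0009478  -0.00085061 -0.0296    ]
[0.62855203 0.11092723 0.05377584] [0.5801067  0.10354106 0.0526448 ] [0.53868339 0.05338531 0.21952244]
((499.80126953125, 74.9731216430664), (13.027480125427246, 28.746992111206055), 11.186432838439941)
```

```bash
cat >> h.py <<'E'
def jaws(s):
    P=cloud(s);m=((abs(P[...,2]-.053)<.006)&(np.abs(P[...,0]-.60)<.07)&(np.abs(P[...,1]-.09)<.06)).astype(np.uint8)
    m=cv2.morphologyEx(m,cv2.MORPH_OPEN,np.ones((7,7),np.uint8))
    n,l,st,c=cv2.connectedComponentsWithStats(m)
    for i in range(1,n):
        if st[i,4]>300:
            q=(plane(s,np.argwhere(l==i)[:,::-1],.053)[:,:2]*1000).astype(np.float32);print(st[i],cv2.minAreaRect(q))
E
python3 - <<'E'
from h import *
s=snap('wrist');jaws(s)
# edge circle markings
R=Ro.from_euler('z',10.72,degrees=True).as_matrix()
o=np.array([.6004,.0897,.053]);im=s['image'][:,:,::-1].copy()
x0,y0,w,h=200,60,64,90
big=cv2.resize(im[y0:y0+h,x0:x0+w],None,fx=6,fy=6,interpolation=cv2.INTER_CUBIC)
for dx,rs,zf in[(.018,(.011,.009),.023),(-.018,(.0085,.0065),.024)]:
    for r,z in[(rs[0],.053),(rs[1],zf)]:
        a=np.linspace(0,2*np.pi,40)
        p=o+np.c_[dx+r*np.cos(a),r*np.sin(a),0*a]@R.T;p[:,2]=z
        q=(proj(s,p)-[x0-.5,y0-.5])*6
        cv2.polylines(big,[q.astype(np.int32)],True,(0,0,255) if z>.05 else (0,200,0),1)
cv2.imwrite('pics/w5.png',big)
E
```

```text
[ 199   56   57   47 2228] ((623.8099975585938, 94.81877136230469), (39.23884963989258, 49.215965270996094), 10.850115776062012)
[ 202  112   54   44 2188] ((576.2882690429688, 85.82927703857422), (39.89817428588867, 49.79753112792969), 10.924920082092285)
```

View pics/w5.png

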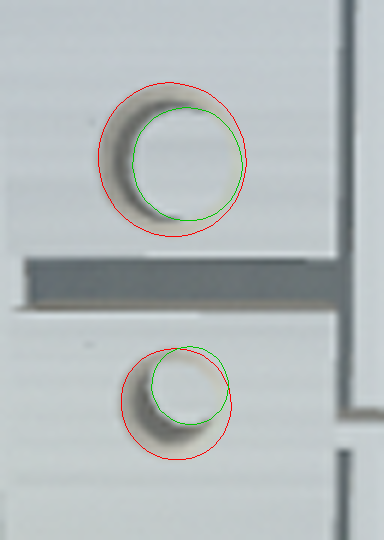

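Overlay confirms the bores (rims and floors agree with origin (0.600, 0.090), yaw 10.8°). Moving to hover over the far bore.

```bash
python3 -c "
from h import *
conv([.6189,.0927,.100],.1885)"
```

```text
row [ 0.2833 -0.079   0.2986] [0.0002 0.0002 0.0014]
```

Emit:
{"api": "step_arm", "payload": {"plan": [{"dx": 0.14, "dy": -0.04, "dz": 0, "rx": 0, "ry": 0, "rz": 0.0014, "hand": 0}, {"dx": 0.283, "dy": -0.079, "dz": 0, "rx": 0, "ry": 0, "rz": 0.0014, "hand": 0}, {"dx": 0.283, "dy": -0.079, "dz": 0.1, "rx": 0, "ry": 0, "rz": 0.0014, "hand": 0}, {"dx": 0.283, "dy": -0.079, "dz": 0.2, "rx": 0, "ry": 0, "rz": 0.0014, "hand": 0}, {"dx": 0.283, "dy": -0.079, "dz": 0.298, "rx": 0, "ry": 0, "rz": 0.0014, "hand": 0}, {"dx": 0.283, "dy": -0.079, "dz": 0.298, "rx": 0, "ry": 0, "rz": 0.0014, "hand": 0}, {"dx": 0.283, "dy": -0.079, "dz": 0.298, "rx": 0, "ry": 0, "rz": 0.0014, "hand": 0}, {"dx": 0.283, "dy": -0.079, "dz": 0.298, "rx": 0, "ry": 0, "rz": 0.0014, "hand": 0}], "squeeze": 40}}

```text
time: 5.45
tcp_pos: [0.6204, 0.0947, 0.1025]
tool_rot: [3.141, -0.004, 0.19]
force: [0.1, -0.4, -0.1]
opening: 0.0147
gripper_force: 39.3
```

Run:
```python
from h import *
st=env.state();print(st['tcp_pos'],st['tool_rot'])
out=[]
for n in['wrist','side','scene']:
    s=snap(n)
    if n=='wrist':
        c=circ(s,(255,281),st['tcp_pos'][2]+.0296,.008);print(c[0]-st['tcp_pos'],c[1])
        print(vise(s))
    u,v=proj(s,[st['tcp_pos']+[0,0,-.03]])[0].astype(int)
    r=32 if n!='wrist' else 64
    g=s['image'][max(v-r,0):v+r,u-r:u+r,::-1]; out.append(cv2.resize(g,(266,266),interpolation=cv2.INTER_CUBIC))
cv2.imwrite('pics/hov.png',np.hstack(out))
conv([.6189,.0927,.100],.1885)
```

```text
[0.62036313 0.0946794  0.1025357 ] [ 3.14139301 -0.00353     0.1904307 ]
[-0.00126619  0.0006748   0.0296    ] 0.007707465722752431
((589.5895385742188, 87.87393188476562), (149.24774169921875, 114.09809875488281), 10.530571937561035)
row [-0.0051  0.0065  0.0079] [ 0.0001 -0.001   0.0008]
```

View pics/hov.png

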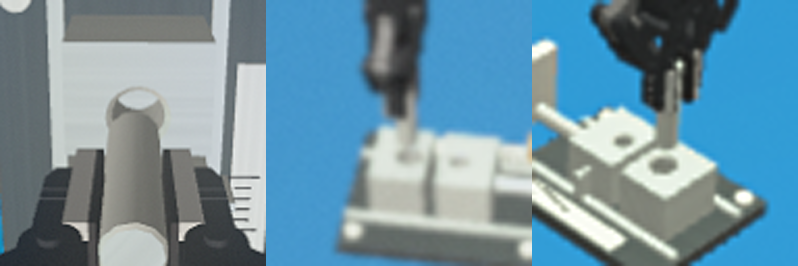

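Wrist view: pin tip is in line with the bore, within about 1 mm; the two outer views agree. Correct the tracking offset and start the descent.

Emit:
{"api": "step_arm", "payload": {"plan": [{"dx": -0.005, "dy": 0.0065, "dz": 0.008, "rx": 0, "ry": -0.001, "rz": 0.0008, "hand": 0}, {"dx": -0.005, "dy": 0.0065, "dz": 0.02, "rx": 0, "ry": -0.001, "rz": 0.0008, "hand": 0}, {"dx": -0.005, "dy": 0.0065, "dz": 0.03, "rx": 0, "ry": -0.001, "rz": 0.0008, "hand": 0}, {"dx": -0.005, "dy": 0.0065, "dz": 0.04, "rx": 0, "ry": -0.001, "rz": 0.0008, "hand": 0}, {"dx": -0.005, "dy": 0.0065, "dz": 0.05, "rx": 0, "ry": -0.001, "rz": 0.0008, "hand": 0}, {"dx": -0.005, "dy": 0.0065, "dz": 0.06, "rx": 0, "ry": -0.001, "rz": 0.0008, "hand": 0}, {"dx": -0.005, "dy": 0.0065, "dz": 0.065, "rx": 0, "ry": -0.001, "rz": 0.0008, "hand": 0}, {"dx": -0.005, "dy": 0.0065, "dz": 0.065, "rx": 0, "ry": -0.001, "rz": 0.0008, "hand": 0}], "squeeze": 40}}

```text
time: 6.4
tcp_pos: [0.6185, 0.0927, 0.0809]
tool_rot: [-3.142, 0.002, 0.189]
force: [2.2, 1.0, -0.9]
opening: 0.0149
gripper_force: 39.2
```

Emit:
{"api": "step_arm", "payload": {"plan": [{"dx": 0, "dy": 0, "dz": 0.012, "rx": 0, "ry": 0, "rz": 0, "hand": 0}, {"dx": 0, "dy": 0, "dz": 0.024, "rx": 0, "ry": 0, "rz": 0, "hand": 0}, {"dx": 0, "dy": 0, "dz": 0.036, "rx": 0, "ry": 0, "rz": 0, "hand": 0}, {"dx": 0, "dy": 0, "dz": 0.048, "rx": 0, "ry": 0, "rz": 0, "hand": 0}, {"dx": 0, "dy": 0, "dz": 0.06, "rx": 0, "ry": 0, "rz": 0, "hand": 0}, {"dx": 0, "dy": 0, "dz": 0.068, "rx": 0, "ry": 0, "rz": 0, "hand": 0}, {"dx": 0, "dy": 0, "dz": 0.073, "rx": 0, "ry": 0, "rz": 0, "hand": 0}, {"dx": 0, "dy": 0, "dz": 0.075, "rx": 0, "ry": 0, "rz": 0, "hand": 0}, {"dx": 0, "dy": 0, "dz": 0.075, "rx": 0, "ry": 0, "rz": 0, "hand": 0}], "squeeze": 40}}

```text
time: 7.3
tcp_pos: [0.6186, 0.0927, 0.0588]
tool_rot: [-3.142, 0.001, 0.189]
force: [5.2, 1.1, 1.8]
opening: 0.0148
gripper_force: 39.6
```

Emit:
{"api": "step_arm", "payload": {"plan": [{"dx": 0, "dy": 0, "dz": 0, "rx": 0, "ry": 0, "rz": 0, "hand": 0.3}, {"dx": 0, "dy": 0, "dz": 0, "rx": 0, "ry": 0, "rz": 0, "hand": 0.7}, {"dx": 0, "dy": 0, "dz": 0, "rx": 0, "ry": 0, "rz": 0, "hand": 1}, {"dx": 0, "dy": 0, "dz": 0, "rx": 0, "ry": 0, "rz": 0, "hand": 1}, {"dx": 0, "dy": 0, "dz": -0.1, "rx": 0, "ry": 0, "rz": 0, "hand": 1}, {"dx": 0, "dy": 0, "dz": -0.25, "rx": 0, "ry": 0, "rz": 0, "hand": 1}, {"dx": 0, "dy": 0, "dz": -0.4, "rx": 0, "ry": 0, "rz": 0, "hand": 1}, {"dx": -0.1, "dy": 0, "dz": -0.46, "rx": 0, "ry": 0, "rz": 0, "hand": 1}, {"dx": -0.2, "dy": 0, "dz": -0.46, "rx": 0, "ry": 0, "rz": 0, "hand": 1}, {"dx": -0.2, "dy": 0, "dz": -0.46, "rx": 0, "ry": 0, "rz": 0, "hand": 1}, {"dx": -0.2, "dy": 0, "dz": -0.46, "rx": 0, "ry": 0, "rz": 0, "hand": 1}], "squeeze": 40}}

```text
time: 8.4
tcp_pos: [0.5587, 0.0811, 0.1967]
tool_rot: [3.141, 0.003, 0.189]
force: [0.5, -0.1, -0.5]
opening: 0.0854
gripper_force: 0.0
```

Run:
```python
from h import *
s=snap('wrist');save(s,'w6.png');P=cloud(s)
uv=proj(s,[.618,.0934,.087])[0];print(uv)
m=np.linalg.norm(P[...,:2]-[.618,.0934],axis=2)<.015
z=P[...,2][m];print(np.histogram(z,bins=np.arange(.02,.11,.005)),np.median(z[z>.075]))
print(*circ(s,uv,.087,.008))
conv([.53,-.21,.20],.1885)
```

```text
[254.40618424 115.1054066 ]
(array([ 26,   4,   3,   4,   5,   4, 461,   4,   7,   4,   1,   2,   6,
       287,   0,   0,   0]), array([0.02 , 0.025, 0.03 , 0.035, 0.04 , 0.045, 0.05 , 0.055, 0.06 ,
       0.065, 0.07 , 0.075, 0.08 , 0.085, 0.09 , 0.095, 0.1  , 0.105])) 0.0868189399494696
[0.61790615 0.09367674 0.087     ] 0.00707637043946106 0.0002740462947226877 [254.05506223 115.15498996]
row [-0.278   0.9354 -0.0104] [0.0001 0.001  0.    ]
```

Thick pin seated: its top is at 0.0868, expected 0.087. Now the slim pin.

Emit:
{"api": "step_arm", "payload": {"plan": [{"dx": -0.05, "dy": 0.15, "dz": -0.01, "rx": 0, "ry": 0.001, "rz": 0, "hand": 1}, {"dx": -0.1, "dy": 0.3, "dz": -0.01, "rx": 0, "ry": 0.001, "rz": 0, "hand": 1}, {"dx": -0.14, "dy": 0.45, "dz": -0.01, "rx": 0, "ry": 0.001, "rz": 0, "hand": 1}, {"dx": -0.18, "dy": 0.6, "dz": -0.01, "rx": 0, "ry": 0.001, "rz": 0, "hand": 1}, {"dx": -0.23, "dy": 0.75, "dz": -0.01, "rx": 0, "ry": 0.001, "rz": 0, "hand": 1}, {"dx": -0.28, "dy": 0.93, "dz": -0.01, "rx": 0, "ry": 0.001, "rz": 0, "hand": 1}, {"dx": -0.28, "dy": 0.935, "dz": -0.01, "rx": 0, "ry": 0.001, "rz": 0, "hand": 1}, {"dx": -0.28, "dy": 0.935, "dz": -0.01, "rx": 0, "ry": 0.001, "rz": 0, "hand": 1}, {"dx": -0.28, "dy": 0.935, "dz": -0.01, "rx": 0, "ry": 0.001, "rz": 0, "hand": 1}, {"dx": -0.28, "dy": 0.935, "dz": -0.01, "rx": 0, "ry": 0.001, "rz": 0, "hand": 1}], "squeeze": 40}}

```text
time: 9.45
tcp_pos: [0.5301, -0.2074, 0.1998]
tool_rot: [-3.14, -0.0, 0.192]
force: [0.5, -0.0, 0.8]
opening: 0.0856
gripper_force: 0.0
```

Run:
```python
from h import *
s=snap('wrist');save(s,'w7.png');pintops(s)
st=env.state();print(st['tcp_pos'],st['tool_rot'])
c=circ(s,proj(s,[.610,-.19,.067])[0],.067,.0055);print(*c)
# TCP offset seen with thick pin: pin = tcp + (-.0012,.0007)
conv(c[0]*[1,1,0]+[.001,-.0007,.037],.1885)
```

```text
[253.8  89.8] [248, 84, 13, 13, 126] [[ 0.6096 -0.1901  0.067 ]] medz 0.0667
[ 0.53002317 -0.20757309  0.19986408] [-3.14082379e+00 -2.21165515e-04  1.92419311e-01]
[ 0.60948268 -0.19012242  0.067     ] 0.005280150786281205 0.00015741402596550994 [253.80060994  89.93011639]
row [ 0.2738 -0.0031  0.5429] [-0.0002 -0.0001  0.0012]
```

Emit:
{"api": "step_arm", "payload": {"plan": [{"dx": 0.14, "dy": -0.003, "dz": 0, "rx": 0, "ry": 0, "rz": 0.001, "hand": 1}, {"dx": 0.274, "dy": -0.003, "dz": 0, "rx": 0, "ry": 0, "rz": 0.001, "hand": 1}, {"dx": 0.274, "dy": -0.003, "dz": 0.15, "rx": 0, "ry": 0, "rz": 0.001, "hand": 1}, {"dx": 0.274, "dy": -0.003, "dz": 0.3, "rx": 0, "ry": 0, "rz": 0.001, "hand": 1}, {"dx": 0.274, "dy": -0.003, "dz": 0.45, "rx": 0, "ry": 0, "rz": 0.001, "hand": 1}, {"dx": 0.274, "dy": -0.003, "dz": 0.543, "rx": 0, "ry": 0, "rz": 0.001, "hand": 1}, {"dx": 0.274, "dy": -0.003, "dz": 0.543, "rx": 0, "ry": 0, "rz": 0.001, "hand": 1}, {"dx": 0.274, "dy": -0.003, "dz": 0.543, "rx": 0, "ry": 0, "rz": 0.001, "hand": 1}], "squeeze": 40}}

```text
time: 10.3
tcp_pos: [0.6106, -0.1925, 0.0376]
tool_rot: [-3.141, -0.001, 0.187]
force: [0.2, -0.8, 0.6]
opening: 0.0854
gripper_force: 0.0
```

```bash
python3 -c "
from h import *
conv([.6105,-.1908,.037],.1885)"
```

```text
row [ 0.0007 -0.0056  0.0021] [-0.0001 -0.0002 -0.0004]
```

Adjust, close on the pin, then lift.

Emit:
{"api": "step_arm", "payload": {"plan": [{"dx": 0.001, "dy": -0.006, "dz": 0.002, "rx": 0, "ry": 0, "rz": 0, "hand": 1}, {"dx": 0.001, "dy": -0.006, "dz": 0.002, "rx": 0, "ry": 0, "rz": 0, "hand": 0.5}, {"dx": 0.001, "dy": -0.006, "dz": 0.002, "rx": 0, "ry": 0, "rz": 0, "hand": 0.3}, {"dx": 0.001, "dy": -0.006, "dz": 0.002, "rx": 0, "ry": 0, "rz": 0, "hand": 0.1}, {"dx": 0.001, "dy": -0.006, "dz": 0.002, "rx": 0, "ry": 0, "rz": 0, "hand": 0}, {"dx": 0.001, "dy": -0.006, "dz": 0.002, "rx": 0, "ry": 0, "rz": 0, "hand": 0}, {"dx": 0.001, "dy": -0.006, "dz": 0.002, "rx": 0, "ry": 0, "rz": 0, "hand": 0}, {"dx": 0.001, "dy": -0.006, "dz": 0.002, "rx": 0, "ry": 0, "rz": 0, "hand": 0}, {"dx": 0.001, "dy": -0.006, "dz": 0.002, "rx": 0, "ry": 0, "rz": 0, "hand": 0}], "squeeze": 40}}

```text
time: 11.2
tcp_pos: [0.6099, -0.192, 0.0367]
tool_rot: [3.141, -0.0, 0.185]
force: [-0.5, -0.5, 2.2]
opening: 0.0094
gripper_force: 39.0
```

```bash
python3 -c "
from h import *
print(env.state()['tcp_pos'])
conv([.583,.0858,.18],.1885)"
```

```text
[ 0.60989112 -0.1919824   0.03666007]
row [ 0.0827 -0.9264 -0.4781] [ 0.0001 -0.     -0.001 ]
```

Emit:
{"api": "step_arm", "payload": {"plan": [{"dx": 0, "dy": 0, "dz": -0.1, "rx": 0, "ry": 0, "rz": 0, "hand": 0}, {"dx": 0, "dy": 0, "dz": -0.25, "rx": 0, "ry": 0, "rz": 0, "hand": 0}, {"dx": 0, "dy": 0, "dz": -0.4, "rx": 0, "ry": 0, "rz": 0, "hand": 0}, {"dx": 0.01, "dy": -0.14, "dz": -0.478, "rx": 0, "ry": 0, "rz": -0.001, "hand": 0}, {"dx": 0.02, "dy": -0.28, "dz": -0.478, "rx": 0, "ry": 0, "rz": -0.001, "hand": 0}, {"dx": 0.04, "dy": -0.42, "dz": -0.478, "rx": 0, "ry": 0, "rz": -0.001, "hand": 0}, {"dx": 0.05, "dy": -0.56, "dz": -0.478, "rx": 0, "ry": 0, "rz": -0.001, "hand": 0}, {"dx": 0.07, "dy": -0.7, "dz": -0.478, "rx": 0, "ry": 0, "rz": -0.001, "hand": 0}, {"dx": 0.08, "dy": -0.84, "dz": -0.478, "rx": 0, "ry": 0, "rz": -0.001, "hand": 0}, {"dx": 0.083, "dy": -0.926, "dz": -0.478, "rx": 0, "ry": 0, "rz": -0.001, "hand": 0}, {"dx": 0.083, "dy": -0.926, "dz": -0.478, "rx": 0, "ry": 0, "rz": -0.001, "hand": 0}, {"dx": 0.083, "dy": -0.926, "dz": -0.478, "rx": 0, "ry": 0, "rz": -0.001, "hand": 0}, {"dx": 0.083, "dy": -0.926, "dz": -0.478, "rx": 0, "ry": 0, "rz": -0.001, "hand": 0}], "squeeze": 40}}

```text
time: 12.5
tcp_pos: [0.5832, 0.0839, 0.1795]
tool_rot: [3.14, 0.001, 0.186]
force: [1.4, -1.2, -0.4]
opening: 0.0095
gripper_force: 39.1
```

Run:
```python
from h import *
s=snap('wrist');save(s,'w8.png')
st=env.state();t=st['tcp_pos'];print(t,st['tool_rot'],st['opening'])
c=circ(s,proj(s,t+[-.001,.0007,.0304])[0],t[2]+.0304,.0055);print(*c);off=c[0]-t;print(off)
u=np.array([np.cos(.1885),np.sin(.1885)])
near=np.array([.6179,.0935])-.036*u;print(near)
print(vise(s))
conv([*(near-off[:2]),.100],.1885)
```

```text
[0.58326014 0.0837016  0.17952703] [3.14052127e+00 5.30211437e-04 1.85780351e-01] 0.009203042909313647
[0.58389041 0.08489525 0.20992703] 0.0053078223760807015 0.00018285867241675698 [254.66424119 278.57283116]
[0.00063027 0.00119364 0.0304    ]
[0.58253769 0.08675412]
((588.8226928710938, 87.56735229492188), (146.88363647460938, 114.37202453613281), 10.694005012512207)
row [-0.0031 -0.0072  0.2651] [ 0.0003  0.0002 -0.0009]
```

Emit:
{"api": "step_arm", "payload": {"plan": [{"dx": -0.003, "dy": -0.007, "dz": 0.1, "rx": 0, "ry": 0, "rz": -0.001, "hand": 0}, {"dx": -0.003, "dy": -0.007, "dz": 0.2, "rx": 0, "ry": 0, "rz": -0.001, "hand": 0}, {"dx": -0.003, "dy": -0.007, "dz": 0.27, "rx": 0, "ry": 0, "rz": -0.001, "hand": 0}, {"dx": -0.003, "dy": -0.007, "dz": 0.27, "rx": 0, "ry": 0, "rz": -0.001, "hand": 0}, {"dx": -0.003, "dy": -0.007, "dz": 0.27, "rx": 0, "ry": 0, "rz": -0.001, "hand": 0}, {"dx": -0.003, "dy": -0.007, "dz": 0.27, "rx": 0, "ry": 0, "rz": -0.001, "hand": 0}], "squeeze": 40}}

```text
time: 13.15
tcp_pos: [0.5831, 0.0874, 0.1004]
tool_rot: [3.141, -0.003, 0.191]
force: [0.3, -0.1, -0.0]
opening: 0.0095
gripper_force: 39.1
```

Run:
```python
from h import *
st=env.state();print(st['tcp_pos'],st['tool_rot'])
s=snap('wrist');save(s,'w9.png')
conv([.5817,.0856,.080],.1885)
```

```text
[0.5831235  0.08742374 0.10038861] [ 3.14133325e+00 -2.85401360e-03  1.90730438e-01]
row [-0.0061  0.0056  0.0683] [ 0.0001 -0.001   0.0008]
```

Emit:
{"api": "step_arm", "payload": {"plan": [{"dx": -0.006, "dy": 0.0055, "dz": 0.008, "rx": 0, "ry": -0.001, "rz": 0.0008, "hand": 0}, {"dx": -0.006, "dy": 0.0055, "dz": 0.02, "rx": 0, "ry": -0.001, "rz": 0.0008, "hand": 0}, {"dx": -0.006, "dy": 0.0055, "dz": 0.03, "rx": 0, "ry": -0.001, "rz": 0.0008, "hand": 0}, {"dx": -0.006, "dy": 0.0055, "dz": 0.04, "rx": 0, "ry": -0.001, "rz": 0.0008, "hand": 0}, {"dx": -0.006, "dy": 0.0055, "dz": 0.05, "rx": 0, "ry": -0.001, "rz": 0.0008, "hand": 0}, {"dx": -0.006, "dy": 0.0055, "dz": 0.06, "rx": 0, "ry": -0.001, "rz": 0.0008, "hand": 0}, {"dx": -0.006, "dy": 0.0055, "dz": 0.067, "rx": 0, "ry": -0.001, "rz": 0.0008, "hand": 0}, {"dx": -0.006, "dy": 0.0055, "dz": 0.067, "rx": 0, "ry": -0.001, "rz": 0.0008, "hand": 0}], "squeeze": 40}}

```text
time: 14.0
tcp_pos: [0.5813, 0.0858, 0.0787]
tool_rot: [3.142, 0.001, 0.189]
force: [3.6, 0.3, -1.9]
opening: 0.0097
gripper_force: 38.9
```

Emit:
{"api": "step_arm", "payload": {"plan": [{"dx": 0, "dy": 0, "dz": 0.012, "rx": 0, "ry": 0, "rz": 0, "hand": 0}, {"dx": 0, "dy": 0, "dz": 0.024, "rx": 0, "ry": 0, "rz": 0, "hand": 0}, {"dx": 0, "dy": 0, "dz": 0.036, "rx": 0, "ry": 0, "rz": 0, "hand": 0}, {"dx": 0, "dy": 0, "dz": 0.048, "rx": 0, "ry": 0, "rz": 0, "hand": 0}, {"dx": 0, "dy": 0, "dz": 0.058, "rx": 0, "ry": 0, "rz": 0, "hand": 0}, {"dx": 0, "dy": 0, "dz": 0.064, "rx": 0, "ry": 0, "rz": 0, "hand": 0}, {"dx": 0, "dy": 0, "dz": 0.067, "rx": 0, "ry": 0, "rz": 0, "hand": 0}, {"dx": 0, "dy": 0, "dz": 0.067, "rx": 0, "ry": 0, "rz": 0, "hand": 0}, {"dx": 0, "dy": 0, "dz": 0.067, "rx": 0, "ry": 0, "rz": 0, "hand": 0}], "squeeze": 40}}

```text
time: 14.9
tcp_pos: [0.5812, 0.0859, 0.0588]
tool_rot: [3.142, 0.001, 0.189]
force: [4.8, -0.2, 2.1]
opening: 0.0093
gripper_force: 39.3
```

Emit:
{"api": "step_arm", "payload": {"plan": [{"dx": 0, "dy": 0, "dz": 0, "rx": 0, "ry": 0, "rz": 0, "hand": 0.3}, {"dx": 0, "dy": 0, "dz": 0, "rx": 0, "ry": 0, "rz": 0, "hand": 0.6}, {"dx": 0, "dy": 0, "dz": 0, "rx": 0, "ry": 0, "rz": 0, "hand": 0.9}, {"dx": 0, "dy": 0, "dz": 0, "rx": 0, "ry": 0, "rz": 0, "hand": 0.9}, {"dx": 0, "dy": 0, "dz": -0.1, "rx": 0, "ry": 0, "rz": 0, "hand": 0.9}, {"dx": 0, "dy": 0, "dz": -0.25, "rx": 0, "ry": 0, "rz": 0, "hand": 0.9}, {"dx": 0, "dy": 0, "dz": -0.4, "rx": 0, "ry": 0, "rz": 0, "hand": 0.9}, {"dx": -0.1, "dy": 0, "dz": -0.46, "rx": 0, "ry": 0, "rz": 0, "hand": 0.9}, {"dx": -0.2, "dy": 0, "dz": -0.46, "rx": 0, "ry": 0, "rz": 0, "hand": 0.9}, {"dx": -0.2, "dy": 0, "dz": -0.46, "rx": 0, "ry": 0, "rz": 0, "hand": 0.9}, {"dx": -0.2, "dy": 0, "dz": -0.46, "rx": 0, "ry": 0, "rz": 0, "hand": 0.9}, {"dx": -0.2, "dy": 0, "dz": -0.46, "rx": 0, "ry": 0, "rz": 0, "hand": 0.9}], "squeeze": 40}}

```text
time: 16.1
tcp_pos: [0.5222, 0.0746, 0.1966]
tool_rot: [-3.141, 0.003, 0.189]
force: [-0.3, 0.4, -0.7]
opening: 0.0767
gripper_force: 0.0
```

Run:
```python
from h import *
s=snap('wrist');save(s,'w10.png');P=cloud(s);st=env.state();print(st['tcp_pos'],st['time'])
for c,z in[((.6179,.0935),.087),((.5825,.0868),.088)]:
    m=np.linalg.norm(P[...,:2]-c,axis=2)<.012
    q=P[m];q=q[q[:,2]>.07];print(len(q),np.median(q[:,2]),q[:,2].max())
# vise-frame measurement of handle, pointer, clip
u=np.array([np.cos(.1885),np.sin(.1885)]);o=np.array([.6001,.0901])
hsv=cv2.cvtColor(s['image'],cv2.COLOR_RGB2HSV)
def vf(p): d=p[...,:2]-o;return np.stack([d@u,d@[-u[1],u[0]],p[...,2]],-1)
V=vf(P)
def rep(n,m):
    q=V[m];print(n,len(q),np.percentile(q,[2,50,98],axis=0).round(4).tolist())
rep('handle top',(V[...,0]<-.08)&(V[...,0]>-.13)&(abs(V[...,1])<.03)&(V[...,2]>.076)&(V[...,2]<.09))
box=(V[...,1]<-.024)&(V[...,1]>-.07)&(V[...,0]>-.09)&(V[...,0]<.03)
rep('ptr',box&(V[...,2]>.03)&(V[...,2]<.047)&(V[...,0]>-.045))
brass=(hsv[...,0]>12)&(hsv[...,0]<30)&(hsv[...,1]>120)
rep('brass',box&brass); rep('brass top',box&brass&(V[...,2]>.034))
print(proj(s,np.r_[o-.024*u-.037*np.array([-u[1],u[0]]),.04]))
v0,u0=np.argwhere(box).min(0);v1,u1=np.argwhere(box).max(0);print(v0,v1,u0,u1)
g=s['image'][v0:v1,u0-40:u1+10,::-1];f=min(780/g.shape[1],580/g.shape[0])
cv2.imwrite('pics/w10c.png',cv2.resize(g,None,fx=f,fy=f,interpolation=cv2.INTER_CUBIC));print(f,u0-40,v0)
```

```text
[0.52227879 0.07475058 0.19648276] 16.15
340 0.08672271368993481 0.08887485124258174
149 0.08751795581976946 0.08947261127501369
handle top 501 [[-0.1088, -0.0167, 0.0768], [-0.1022, 0.0009, 0.0805], [-0.0971, 0.0175, 0.0822]]
ptr 56 [[-0.0259, -0.0363, 0.0376], [-0.0239, -0.0312, 0.0399], [-0.022, -0.0263, 0.0414]]
brass 182 [[-0.076, -0.0542, 0.0284], [-0.0685, -0.0469, 0.0341], [-0.0624, -0.04, 0.0415]]
brass top 94 [[-0.0758, -0.0538, 0.0341], [-0.0701, -0.0463, 0.0394], [-0.063, -0.0391, 0.0416]]
[[292.79059286 117.09522054]]
57 383 276 511
1.7791411042944785 236 57
```

View pics/w10c.png

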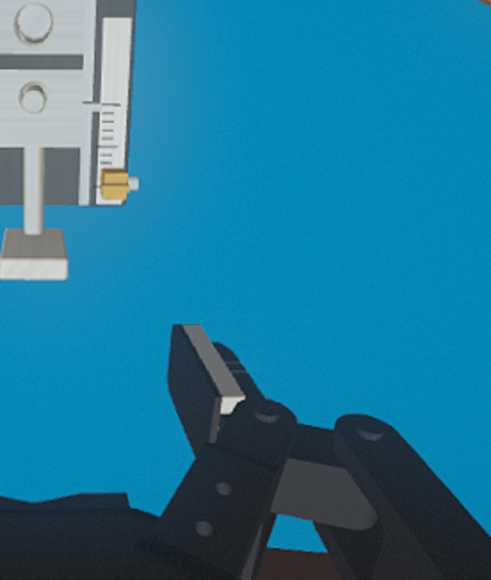

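Both pins are seated: tops at 0.0867 and 0.0875. Pointer at crop (90,103), clip ridge at about (115,183), so the pull is about 45 mm. Next, turn the tool 90° with the camera on the pointer side and hover over the handle.

```bash
cat >> h.py <<'E'
U=np.array([np.cos(.1885),np.sin(.1885)]);O=np.array([.6001,.0901]);N=np.array([-U[1],U[0]])
def vf(p): d=p[...,:2]-O;return np.stack([d@U,d@N,p[...,2]],-1)
E
python3 - <<'E'
from h import *
s=snap('wrist');V=vf(cloud(s))
hsv=cv2.cvtColor(s['image'],cv2.COLOR_RGB2HSV)
g=hsv[...,2].astype(int)
print(g[145:178:1,288:316:2])
print(vf(plane(s,[[300,160]],.04)))
conv([.498,.070,.17],.1885-np.pi/2)
E
```

```text
[[109 106 216 212 216 212 212 214 215 114 156 183 183 183]
 [110 104 215 211 214 210 210 213 216 114 154 183 183 184]
 [109 105 217 200 204 199 212 213 217 113 169 184 183 183]
 [110 105 207 164 167 162 212 212 216 114 189 183 183 183]
 [111 103 201 181 183 176 213 214 217 113 189 183 183 183]
 [109 106 218 208 208 215 216 217 219 115 189 183 182 183]
 [112 113 212 171 170 187 191 191 194 112 188 182 183 183]
 [110 125 191 126 120 120 119 118 118 101 188 183 185 183]
 [110 132 189 146 117 114 116 115 114 104 187 183 184 183]
 [111 133 205 155 171 173 175 172 176 179 187 183 182 183]
 [110 133 205 151 206 208 209 209 213 213 187 184 184 183]
 [108 137 188 150 203 202 200 203 202 201 174 171 169 183]
 [110 143 160 150 203 201 202 202 198 202 158 155 156 183]
 [109 143 177 160 202 202 204 200 201 203 185 185 188 183]
 [108 152 192 166 196 197 197 194 197 198 199 198 199 182]
 [109 163 194 141 162 161 158 160 160 163 185 204 203 182]
 [107 138 167 168 168 169 169 168 166 165 179 205 203 182]
 [106 144 154 202 201 202 202 201 202 203 203 197 198 182]
 [109 173 180 199 200 200 199 199 199 
[... 240 characters left out ...]
184 182 182 183]
 [110 192 215 201 195 198 202 202 203 207 185 182 183 183]
 [111 198 213 204 196 201 207 203 187 155 185 184 183 183]
 [109 207 214 215 214 218 224 219 181  99 185 183 183 183]
 [102 183 185 183 183 186 191 187 150 131 185 184 183 183]
 [130 138 136 137 137 138 138 143 134 171 183 182 183 183]
 [171 170 169 168 169 170 168 172 173 184 183 183 183 182]
 [184 183 183 185 184 184 183 185 185 182 183 183 182 183]
 [182 183 183 183 183 183 183 183 183 182 182 183 183 183]
 [183 183 183 183 183 183 182 182 184 183 183 183 182 183]
 [183 182 182 184 182 183 183 182 183 182 183 182 184 183]]
[[-0.06687035 -0.04589718  0.04      ]]
row [-0.0822  0.0004  0.0884] [0.0008 0.001  0.5003]
```

Emit:
{"api": "step_arm", "payload": {"plan": [{"dx": -0.08, "dy": 0, "dz": 0, "rx": 0, "ry": 0, "rz": 0.25, "hand": 0.6}, {"dx": -0.08, "dy": 0, "dz": 0, "rx": 0, "ry": 0, "rz": 0.25, "hand": 0.6}, {"dx": -0.08, "dy": 0, "dz": 0, "rx": 0, "ry": 0, "rz": 0.25, "hand": 0.6}, {"dx": -0.08, "dy": 0, "dz": 0, "rx": 0, "ry": 0, "rz": 0.25, "hand": 0.6}, {"dx": -0.08, "dy": 0, "dz": 0, "rx": 0, "ry": 0, "rz": 0.25, "hand": 0.6}, {"dx": -0.08, "dy": 0, "dz": 0, "rx": 0, "ry": 0, "rz": 0.4, "hand": 0.6}, {"dx": -0.082, "dy": 0, "dz": 0.05, "rx": 0, "ry": 0, "rz": 0.5, "hand": 0.6}, {"dx": -0.082, "dy": 0, "dz": 0.088, "rx": 0, "ry": 0, "rz": 0.5, "hand": 0.6}, {"dx": -0.082, "dy": 0, "dz": 0.088, "rx": 0, "ry": 0, "rz": 0.5, "hand": 0.6}, {"dx": -0.082, "dy": 0, "dz": 0.088, "rx": 0, "ry": 0, "rz": 0.5, "hand": 0.6}, {"dx": -0.082, "dy": 0, "dz": 0.088, "rx": 0, "ry": 0, "rz": 0.5, "hand": 0.6}, {"dx": -0.082, "dy": 0, "dz": 0.088, "rx": 0, "ry": 0, "rz": 0.5, "hand": 0.6}, {"dx": -0.082, "dy": 0, "dz": 0.088, "rx": 0, "ry": 0, "rz": 0.5, "hand": 0.6}, {"dx": -0.082, "dy": 0, "dz": 0.088, "rx": 0, "ry": 0, "rz": 0.5, "hand": 0.6}], "squeeze": 40}}

```text
time: 17.6
tcp_pos: [0.4981, 0.0707, 0.1708]
tool_rot: [3.139, -0.003, -1.382]
force: [0.3, -0.8, -0.1]
opening: 0.0516
gripper_force: 0.0
```

Run:
```python
from h import *
s=snap('wrist');save(s,'w11.png');V=vf(cloud(s));st=env.state()
print(st['tcp_pos'],st['tool_rot'],st['opening'],vf(st['tcp_pos']))
def rep(n,m):
    q=V[m];print(n,len(q),np.percentile(q,[2,50,98],axis=0).round(4).tolist())
rep('handle top',(V[...,0]<-.08)&(V[...,0]>-.13)&(abs(V[...,1])<.03)&(V[...,2]>.078)&(V[...,2]<.09))
box=(V[...,1]<-.024)&(V[...,1]>-.07)&(V[...,0]>-.09)&(V[...,0]<.03)
rep('ptr',box&(V[...,2]>.034)&(V[...,2]<.047)&(V[...,0]>-.045))
rep('clip',box&(V[...,2]>.037)&(V[...,2]<.047)&(V[...,0]<-.045))
conv([.498,.070,.045],.1885-np.pi/2)
```

```text
[0.49829488 0.07101381 0.17087484] [ 3.13957163e+00 -2.95134428e-03 -1.38098427e+00] 0.05138944553842998 [-0.10357826  0.00032872  0.17087484]
handle top 606 [[-0.1095, -0.0173, 0.0787], [-0.1037, -0.0012, 0.0806], [-0.098, 0.0165, 0.0818]]
ptr 267 [[-0.0435, -0.0365, 0.0346], [-0.0226, -0.025, 0.04], [0.0278, -0.0243, 0.0469]]
clip 84 [[-0.0719, -0.0543, 0.0377], [-0.0701, -0.0462, 0.0399], [-0.0678, -0.0389, 0.0411]]
row [0.0019 0.0008 0.4196] [ 0.0006 -0.0009  0.0004]
```

Emit:
{"api": "step_arm", "payload": {"plan": [{"dx": 0.002, "dy": 0.001, "dz": 0.12, "rx": 0.0006, "ry": -0.001, "rz": 0, "hand": 0.6}, {"dx": 0.002, "dy": 0.001, "dz": 0.24, "rx": 0.0006, "ry": -0.001, "rz": 0, "hand": 0.6}, {"dx": 0.002, "dy": 0.001, "dz": 0.34, "rx": 0.0006, "ry": -0.001, "rz": 0, "hand": 0.6}, {"dx": 0.002, "dy": 0.001, "dz": 0.42, "rx": 0.0006, "ry": -0.001, "rz": 0, "hand": 0.6}, {"dx": 0.002, "dy": 0.001, "dz": 0.42, "rx": 0.0006, "ry": -0.001, "rz": 0, "hand": 0.6}, {"dx": 0.002, "dy": 0.001, "dz": 0.42, "rx": 0.0006, "ry": -0.001, "rz": 0, "hand": 0.6}, {"dx": 0.002, "dy": 0.001, "dz": 0.42, "rx": 0.0006, "ry": -0.001, "rz": 0, "hand": 0.6}], "squeeze": 60}}

```text
time: 18.35
tcp_pos: [0.4983, 0.0693, 0.0457]
tool_rot: [-3.14, 0.003, -1.381]
force: [-0.3, 0.5, 0.0]
opening: 0.0512
gripper_force: 0.0
```

Run:
```python
from h import *
st=env.state();print(st['tcp_pos'],st['tool_rot'],vf(st['tcp_pos']))
conv([*(O-.1038*U-.0003*N),.045],.1885-np.pi/2)
```

```text
[0.49831442 0.06925879 0.04568446] [-3.14045086  0.00324042 -1.38139403] [-0.10388794 -0.00139888  0.04568446]
row [-0.0037 -0.0003  0.0023] [-0.0004  0.001   0.0003]
```

Well placed. Close on the handle.

Emit:
{"api": "step_arm", "payload": {"plan": [{"dx": -0.003, "dy": 0, "dz": 0, "rx": 0, "ry": 0.001, "rz": 0, "hand": 0.4}, {"dx": -0.003, "dy": 0, "dz": 0, "rx": 0, "ry": 0.001, "rz": 0, "hand": 0.2}, {"dx": -0.003, "dy": 0, "dz": 0, "rx": 0, "ry": 0.001, "rz": 0, "hand": 0}, {"dx": -0.003, "dy": 0, "dz": 0, "rx": 0, "ry": 0.001, "rz": 0, "hand": 0}, {"dx": -0.003, "dy": 0, "dz": 0, "rx": 0, "ry": 0.001, "rz": 0, "hand": 0}, {"dx": -0.003, "dy": 0, "dz": 0, "rx": 0, "ry": 0.001, "rz": 0, "hand": 0}, {"dx": -0.003, "dy": 0, "dz": 0, "rx": 0, "ry": 0.001, "rz": 0, "hand": 0}], "squeeze": 60}}

```text
time: 19.05
tcp_pos: [0.4977, 0.0706, 0.0453]
tool_rot: [-3.141, 0.001, -1.382]
force: [-0.4, 1.2, 5.5]
opening: 0.0116
gripper_force: 59.5
```

```bash
cat >> h.py <<'E'
def marks(s):
    P=cloud(s);V=vf(P)
    box=(V[...,1]<-.026)&(V[...,1]>-.06)&(V[...,2]>.036)&(V[...,2]<.045)
    hsv=cv2.cvtColor(s['image'],cv2.COLOR_RGB2HSV)
    br=(hsv[...,0]>10)&(hsv[...,0]<32)&(hsv[...,1]>90)
    for n,m in[('ptr',box&~br&(V[...,1]>-.038)&(V[...,1]<-.027)),('clip',box&br)]:
        uv=np.argwhere(m)[:,::-1];q=vf(plane(s,uv,.040))
        print(n,len(q),'uv',uv.mean(0).round(1),np.percentile(q,[3,50,97],axis=0)[:,:2].round(4).tolist(),'z',np.median(V[...,2][m]).round(4))
E
python3 - <<'E'
from h import *
s=snap('wrist');save(s,'w12.png');st=env.state();print(st['force'],vf(st['tcp_pos']),st['tcp_pos']);marks(s)
T=O-.1038*U-.020*U+0*N; conv([*(O-.1238*U-.0007*N),st['tcp_pos'][2]],.1885-np.pi/2)
E
```

```text
[-0.28138824  1.68821084  6.27508799] [-1.04229147e-01  5.35642387e-06  4.53279273e-02] [0.49771612 0.07057421 0.04532793]
ptr 204 uv [105.2 182.9] [[-0.0279, -0.0374], [-0.0251, -0.0325], [-0.0223, -0.0275]] z 0.0394
clip 276 uv [188.7 154.5] [[-0.0728, -0.0547], [-0.0705, -0.0477], [-0.0684, -0.04]] z 0.0398
row [ 0.0023  0.0652 -0.    ] [-0.0002  0.0003  0.0001]
```

Grip is good. Pull the first ~41 mm.

Emit:
{"api": "step_arm", "payload": {"plan": [{"dx": 0, "dy": 0.015, "dz": 0, "rx": 0, "ry": 0, "rz": 0, "hand": 0}, {"dx": 0, "dy": 0.03, "dz": 0, "rx": 0, "ry": 0, "rz": 0, "hand": 0}, {"dx": 0, "dy": 0.045, "dz": 0, "rx": 0, "ry": 0, "rz": 0, "hand": 0}, {"dx": 0, "dy": 0.06, "dz": 0, "rx": 0, "ry": 0, "rz": 0, "hand": 0}, {"dx": 0, "dy": 0.075, "dz": 0, "rx": 0, "ry": 0, "rz": 0, "hand": 0}, {"dx": 0, "dy": 0.09, "dz": 0, "rx": 0, "ry": 0, "rz": 0, "hand": 0}, {"dx": 0, "dy": 0.105, "dz": 0, "rx": 0, "ry": 0, "rz": 0, "hand": 0}, {"dx": 0, "dy": 0.12, "dz": 0, "rx": 0, "ry": 0, "rz": 0, "hand": 0}, {"dx": 0, "dy": 0.13, "dz": 0, "rx": 0, "ry": 0, "rz": 0, "hand": 0}, {"dx": 0, "dy": 0.137, "dz": 0, "rx": 0, "ry": 0, "rz": 0, "hand": 0}, {"dx": 0, "dy": 0.137, "dz": 0, "rx": 0, "ry": 0, "rz": 0, "hand": 0}, {"dx": 0, "dy": 0.137, "dz": 0, "rx": 0, "ry": 0, "rz": 0, "hand": 0}, {"dx": 0, "dy": 0.137, "dz": 0, "rx": 0, "ry": 0, "rz": 0, "hand": 0}], "squeeze": 60}}

```text
time: 20.4
tcp_pos: [0.4606, 0.0637, 0.0454]
tool_rot: [-3.134, -0.001, -1.381]
force: [10.7, 2.7, -6.8]
opening: 0.0113
gripper_force: 58.6
```

Run:
```python
from h import *
s=snap('wrist');save(s,'w13.png');st=env.state();print(st['force'],vf(st['tcp_pos']),st['tool_rot']);marks(s)
```

```text
[11.19103174  3.73607878 -6.08316328] [-1.41948707e-01  1.23015543e-04  4.53596060e-02] [-3.13403974e+00 -8.82315752e-04 -1.38155711e+00]
ptr 207 uv [106.2 182.6] [[-0.0658, -0.0375], [-0.0629, -0.0322], [-0.0599, -0.0277]] z 0.0394
clip 342 uv [117.1 154.4] [[-0.0737, -0.0548], [-0.0709, -0.0476], [-0.0682, -0.0392]] z 0.0396
```

8.0 mm to go; the spring flex eats a little.

Emit:
{"api": "step_arm", "payload": {"plan": [{"dx": 0, "dy": 0.01, "dz": 0, "rx": 0, "ry": 0, "rz": 0, "hand": 0}, {"dx": 0, "dy": 0.02, "dz": 0, "rx": 0, "ry": 0, "rz": 0, "hand": 0}, {"dx": 0, "dy": 0.027, "dz": 0, "rx": 0, "ry": 0, "rz": 0, "hand": 0}, {"dx": 0, "dy": 0.027, "dz": 0, "rx": 0, "ry": 0, "rz": 0, "hand": 0}, {"dx": 0, "dy": 0.027, "dz": 0, "rx": 0, "ry": 0, "rz": 0, "hand": 0}, {"dx": 0, "dy": 0.027, "dz": 0, "rx": 0, "ry": 0, "rz": 0, "hand": 0}, {"dx": 0, "dy": 0.027, "dz": 0, "rx": 0, "ry": 0, "rz": 0, "hand": 0}, {"dx": 0, "dy": 0.027, "dz": 0, "rx": 0, "ry": 0, "rz": 0, "hand": 0}], "squeeze": 60}}

```text
time: 21.25
tcp_pos: [0.4531, 0.0622, 0.0454]
tool_rot: [-3.133, -0.001, -1.381]
force: [10.7, 3.4, -8.0]
opening: 0.0113
gripper_force: 59.0
```

Run:
```python
from h import *
s=snap('wrist');st=env.state();print(st['force'],vf(st['tcp_pos']),st['tool_rot']);marks(s)
p=proj(s,[np.r_[O-.071*U-.038*N,.04]])[0].astype(int);print(p)
v0,u0=p[1]-45,max(p[0]-55,0)
g=s['image'][v0:v0+90,u0:u0+110,::-1];cv2.imwrite('pics/w14.png',cv2.resize(g,None,fx=6,fy=6,interpolation=cv2.INTER_CUBIC));print(u0,v0)
for w in(-.069,-.071,-.073): print(proj(s,[np.r_[O+w*U-y*N,.04] for y in(.027,.037,.039,.053)]).round(1).tolist())
```

```text
[11.41179199  3.01977381 -8.37889556] [-0.14962854  0.00016624  0.04537668] [-3.13324612e+00 -1.07437842e-03 -1.38139438e+00]
ptr 207 uv [106.3 182.4] [[-0.0735, -0.037], [-0.0706, -0.0321], [-0.0676, -0.0276]] z 0.0394
clip 328 uv [103.2 154.9] [[-0.0738, -0.0545], [-0.0711, -0.0471], [-0.0683, -0.0397]] z 0.0395
[105 172]
50 127
[[104.9, 192.1], [102.1, 174.0], [101.6, 170.3], [97.7, 143.7]]
[[108.5, 192.1], [105.8, 174.0], [105.3, 170.3], [101.4, 143.6]]
[[112.1, 192.2], [109.5, 174.0], [108.9, 170.3], [105.2, 143.6]]
```

View pics/w14.png

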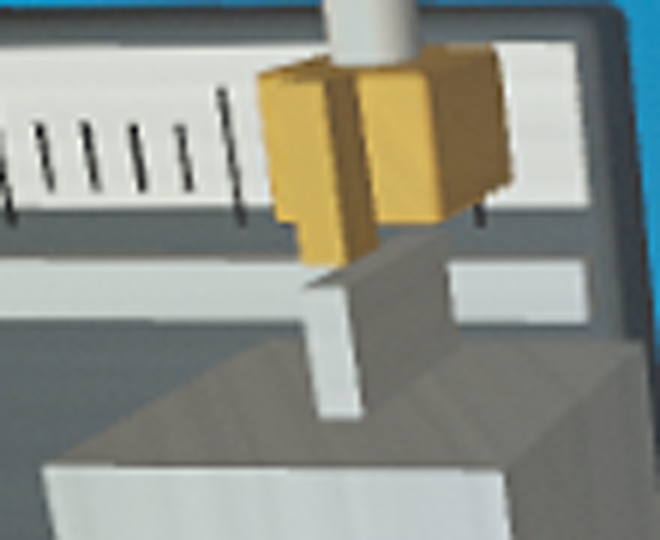

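Tip of the pointer, about (326,286) in the crop, sits opposite the ridge's inner end, about (324,264). It is perhaps 0.2–0.4 mm short, so one small nudge and settle.

Emit:
{"api": "step_arm", "payload": {"plan": [{"dx": 0, "dy": 0.001, "dz": 0, "rx": 0, "ry": 0, "rz": 0, "hand": 0}, {"dx": 0, "dy": 0.001, "dz": 0, "rx": 0, "ry": 0, "rz": 0, "hand": 0}, {"dx": 0, "dy": 0.001, "dz": 0, "rx": 0, "ry": 0, "rz": 0, "hand": 0}, {"dx": 0, "dy": 0.001, "dz": 0, "rx": 0, "ry": 0, "rz": 0, "hand": 0}, {"dx": 0, "dy": 0.001, "dz": 0, "rx": 0, "ry": 0, "rz": 0, "hand": 0}, {"dx": 0, "dy": 0.001, "dz": 0, "rx": 0, "ry": 0, "rz": 0, "hand": 0}, {"dx": 0, "dy": 0.001, "dz": 0, "rx": 0, "ry": 0, "rz": 0, "hand": 0}, {"dx": 0, "dy": 0.001, "dz": 0, "rx": 0, "ry": 0, "rz": 0, "hand": 0}], "squeeze": 60}}

```text
time: 22.1
tcp_pos: [0.453, 0.0622, 0.0454]
tool_rot: [-3.133, -0.001, -1.381]
force: [12.3, 3.6, -8.7]
opening: 0.0116
gripper_force: 59.0
```

Run:
```python
from h import *
for _ in range(2):
    s=snap('wrist');marks(s)
V=vf(cloud(s));st=env.state();print(vf(st['tcp_pos']),st['time'],st['gripper_force'])
for n in('scene','side'):
    q=cloud(snap(n));v=vf(q)
    for x in(.018,-.0635):
        m=(np.hypot(v[...,0]-x,v[...,1])<.014)&(v[...,2]>.07)&(v[...,2]<.1);print(n,x,m.sum(),v[m].mean(0) if m.any() else '',v[m][:,2].max() if m.any() else '')
```

```text
ptr 204 uv [106.2 182.5] [[-0.0734, -0.0375], [-0.0706, -0.0321], [-0.0677, -0.0276]] z 0.0395
clip 329 uv [103.  154.9] [[-0.0739, -0.0544], [-0.0711, -0.0471], [-0.0683, -0.0397]] z 0.0394
ptr 210 uv [106.4 182.6] [[-0.0736, -0.0374], [-0.0707, -0.0321], [-0.0677, -0.0272]] z 0.0395
clip 327 uv [103.  154.9] [[-0.0738, -0.0544], [-0.0711, -0.0471], [-0.0683, -0.0397]] z 0.0396
[-1.49728613e-01  1.49156683e-04  4.53862120e-02] 22.2 58.96801829338074
scene 0.018 40 [ 0.02074549 -0.00446167  0.0809684 ] 0.08764098105009233
scene -0.0635 26 [-0.06151908 -0.00405604  0.07982586] 0.08724458091816945
side 0.018 35 [0.01545617 0.00267267 0.08294734] 0.09242993080071549
side -0.0635 20 [-0.06495851  0.00373752  0.08267124] 0.0912122878397087
```

Emit:
{"api": "step_arm", "payload": {"plan": [{"dx": 0, "dy": 0.001, "dz": 0, "rx": 0, "ry": 0, "rz": 0, "hand": 0}, {"dx": 0, "dy": 0.001, "dz": 0, "rx": 0, "ry": 0, "rz": 0, "hand": 0}, {"dx": 0, "dy": 0.001, "dz": 0, "rx": 0, "ry": 0, "rz": 0, "hand": 0}, {"dx": 0, "dy": 0.001, "dz": 0, "rx": 0, "ry": 0, "rz": 0, "hand": 0}, {"dx": 0, "dy": 0.001, "dz": 0, "rx": 0, "ry": 0, "rz": 0, "hand": 0}], "squeeze": 60}}

```text
time: 22.8
tcp_pos: [0.4527, 0.0621, 0.0454]
tool_rot: [-3.133, -0.001, -1.381]
force: [11.1, 3.4, -8.7]
opening: 0.0109
gripper_force: 58.9
```

Run:
```python
from h import *
marks(snap('wrist'));print(env.close_job())
```

```text
ptr 209 uv [106.3 182.6] [[-0.0738, -0.0375], [-0.0709, -0.0321], [-0.068, -0.0276]] z 0.0395
clip 329 uv [102.4 154.8] [[-0.0737, -0.0544], [-0.071, -0.0471], [-0.0683, -0.0397]] z 0.0395
the job is handed in; nothing more can be done
None
```

Job handed in at about 23 s: both pins are fully down in their bores, and the gripper is still holding the sliding jaw with its pointer within about 0.2 mm of the index mark. The bangle, jar, handpiece and tweezers were not touched.

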